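Pack the soap-making kit tray

ROBOT

A 6-joint arm with a two-finger parallel gripper is mounted at the origin on the work surface. World frame = base frame: x ahead of the robot, y to its left, z up, the work surface at z = 0. Lengths are in mm, angles in rad, forces in N, time in s.
With the tool pointing down it reaches from about 425 to 925 mm from the base axis. Payload 12.5 kg.
Tool frame: the origin (TCP) lies at the very end of the fingers, on their centre line; the grasp point (between the pads) lies 19 mm behind it (grasp_offset is the distance from the TCP to the grasp point, in mm); z points along the fingers, y is the line along which they close (so a half turn about z gives the same grasp; the last joint's range is limited). The gripper opens to 85 mm and grips with 20 to 120 N. Pads are 22 mm wide; open, the fingers measure 114 mm over their backs; the gripper's body (76 mm by 85 mm) begins 54 mm behind the grasp point. The pads swing forward as they close: fully open they stand 13 mm farther back than shut.
Start: joints at [-0.106, 0.491, 1.559, -0, 1.092, -0.106], TCP at [625.016, 0.021, 231.327] pointing down, gripper open.
Joint ranges: [-3.1, 3.1], [-0.84, 2.19], [0.05, 2.79], [-1.13, 4.28], [0.06, 2.93], [-2.69, 2.69]. Speed limits (rad/s): [2.22, 2.22, 2.79, 3.14, 3.14, 3.14].

INTERFACE

Orientations are given as a unit quaternion [x, y, z, w].
In Python, from plant import move_ptp, move_straight, move_joints, gripper_to, wait, ik, read_camera, calibration, IKError, sign_off, get_t, get_joint_positions, get_dq, get_effort, get_tool_pos, get_orientation, get_wrist_force, get_ft_torque, get_grip_width, get_finger_force, grasp_offset gives the robot as it stands. Calls block until the motion is done:
- move_ptp(position, orientation): joint-space move of the TCP to a pose.
- move_straight(position, rot=None, v=150): straight line of the TCP; rot=None keeps the orientation; v is the mean speed in mm/s.
- move_joints(angles): joint-space move.
- gripper_to(opening): finger opening in mm; the grip force is fixed at half the most; returns when the fingers have stopped.
- wait(seconds).
- ik(position, orientation): joint angles nearest the present ones, or None.
- read_camera(name): name is "scene" or "side" or "wrist"; returns the picture (400x640x3 uint8, blue, green, red); there is no depth.
- calibration(name): a dict with "fx", "fy", "cx", "cy" (pixels), "rvec" (rotation vector, rad) and "tvec" (3), from world to camera coordinates, as OpenCV has them. Camera axes: x right, y down, z forward; pixel columns grow to the right and rows downward; lengths in mm; the calibration is good to about 2 mm. A picture is of the moment at which its call begins: read the wrist's pose just before it. calibration takes no time and is no camera call; for the wrist camera it gives the pose at the moment of the call.
A pose or a line that the arm cannot do raises IKError and nothing moves.
- sign_off(): hands the job in; it is judged then, once.
Readings, each from a call of its own:
- get_t(): time.
- get_joint_positions(): joint angles.
- get_dq(): joint speeds.
- get_effort(): joint torques, N m.
- get_tool_pos(): TCP position.
- get_orientation(): TCP orientation.
- get_wrist_force(): force on the tool from outside, world axes, zero at the start.
- get_ft_torque(): the same for the moment, N m.
- get_grip_width(): finger opening in mm.
- get_finger_force(): force on a finger pad.
Only numpy, scipy, OpenCV 4.12 (cv2) and the standard library are available. Lean on these libraries where they do the work, as an engineer would, in place of code of your own. Each camera call takes 0.05 s, during which the arm holds its last target. There are 200 camera calls.

TASK

Pack the soap-making kit for the next class: put the jar, the flat-capped bottle, the soap bar and the square-footed stamp upright into the tray, each fully down in the recess shaped for it. Lower the two glass things into place rather than dropping them, and leave the round-footed stamp and the bottle with the pointed spout standing where they are.

Things in the scene. Friction and masses are not known exactly. Their poses are not given: they have to be found in the camera images.
- jar: squat amber glass jar with a black lid, standing upright: diameter 62 mm, 48 mm tall (glass to 34 mm, lid of 58 mm diameter above), about 180 g. Origin: centre of its underside; z up
- flat_cap_bottle: small amber bottle with a flat-topped black screw cap, standing upright: diameter 34 mm up to 50 mm, then a shoulder, cap of 25 mm diameter from 59 to 78 mm, about 90 g. Origin: centre of its underside; z up
- soap_bar: plain white bar of soap lying flat: 80 mm long (its x axis), 50 mm wide (y), 34 mm high, about 140 g. Origin: centre of its underside
- square_stamp: dark wooden soap stamp with a SQUARE foot 44 x 44 x 14 mm (sides along its x and y axes) and an upright round handle on its middle, 24 mm thick from 22 to 56 mm, top at 61 mm, about 90 g. Origin: centre of the foot's underside; z up
- round_stamp: look-alike, not part of the kit: the same dark wooden stamp but with a ROUND foot of 44 mm diameter, 61 mm tall. Origin: centre of the foot's underside
- spout_bottle: look-alike, not part of the kit: the same small amber bottle (diameter 34 mm) but with a pointed black spout, 82 mm to its tip. Origin: centre of its underside
- recess_large_round: one of four fixed cork blocks, 100 x 100 x 18 mm, set two by two (order varies, centres 102 mm apart) in a wooden tray 220 mm square, rim 20 mm high. Origin: centre of the block's underside, 6 mm above the table. The central recess is 12 mm deep, its grey floor 6 mm above the origin, mouth chamfered. Here the large round recess, 74 mm in diameter, for the jar
- recess_small_round: one of four fixed cork blocks, 100 x 100 x 18 mm, set two by two (order varies, centres 102 mm apart) in a wooden tray 220 mm square, rim 20 mm high. Origin: centre of the block's underside, 6 mm above the table. The central recess is 12 mm deep, its grey floor 6 mm above the origin, mouth chamfered. Here the small round recess, 46 mm in diameter, for the bottle
- recess_long: one of four fixed cork blocks, 100 x 100 x 18 mm, set two by two (order varies, centres 102 mm apart) in a wooden tray 220 mm square, rim 20 mm high. Origin: centre of the block's underside, 6 mm above the table. The central recess is 12 mm deep, its grey floor 6 mm above the origin, mouth chamfered. Here the oblong recess, 90 mm along its x axis by 61 mm along y, for the soap bar
- recess_square: one of four fixed cork blocks, 100 x 100 x 18 mm, set two by two (order varies, centres 102 mm apart) in a wooden tray 220 mm square, rim 20 mm high. Origin: centre of the block's underside, 6 mm above the table. The central recess is 12 mm deep, its grey floor 6 mm above the origin, mouth chamfered. Here the square recess, 56 x 56 mm along its x and y axes, for the stamp
Mind the look-alikes: they are no part of the job. What is shaped like the jar but turquoise is not meant.

How it is judged (in metres and radians):
At the end, for the whole second after the job is handed in: Jar, flat-capped bottle, soap bar and square-footed stamp each stand in their own recess, within 16 mm of its centre, on its floor to 3.5 mm, tilted less than 0.1 rad, released and at rest; the round-footed stamp and the spout bottle stand within 25 mm of where they started (horizontal distance between jar and recess_large_round below 0.016 m and z of jar in the frame of recess_large_round between 0.003 and 0.0095 m and angle between each of jar, flat_cap_bottle, soap_bar, square_stamp's own z axis and vertical below 0.1 rad and linear speed of each of jar, flat_cap_bottle, soap_bar, square_stamp below 0.02 m/s and angular speed of each of jar, flat_cap_bottle, soap_bar, square_stamp below 0.2 rad/s and horizontal distance between flat_cap_bottle and recess_small_round below 0.016 m and z of flat_cap_bottle in the frame of recess_small_round between 0.003 and 0.0095 m and horizontal distance between soap_bar and recess_long below 0.016 m and z of soap_bar in the frame of recess_long between 0.003 and 0.0095 m and horizontal distance between square_stamp and recess_square below 0.016 m and z of square_stamp in the frame of recess_square between 0.003 and 0.0095 m and distance of each of round_stamp, spout_bottle from where it was at the start of the episode below 0.025 m and angle between each of round_stamp, spout_bottle's own z axis and vertical below 0.15 rad); the robot touches nothing.
It fails at once if the round-footed stamp is moved more than 25 mm or tipped (distance of round_stamp from where it was at the start of the episode above 0.025 m or angle between round_stamp's own z axis and vertical above 0.3 rad).
It fails at once if the bottle with the pointed spout is moved more than 25 mm or tipped (distance of spout_bottle from where it was at the start of the episode above 0.025 m or angle between spout_bottle's own z axis and vertical above 0.3 rad).
It fails at once if the glass jar is let fall (more than about 1.5 cm: faster than 0.5 m/s while not held) (linear speed of jar above 0.5 m/s and contact force between jar and the fingers below 0.2 N).
It fails at once if the glass bottle is let fall (more than about 1.5 cm: faster than 0.5 m/s while not held) (linear speed of flat_cap_bottle above 0.5 m/s and contact force between flat_cap_bottle and the fingers below 0.2 N).
It also fails if it takes over 112 s, if anything falls off the work surface, if the arm or the gripper's body presses on something with over 40 N, if the wrist force passes 120 N, or if a joint passes its speed limit or range.

## Working session

There is one attempt and no reset: what is moved stays moved. The work goes in short steps, each a Python script; the robot and the scene stay as the last script left them, time stands still between calls to the robot, and variables do not carry over. Pictures are saved under pics/ and viewed, at most 14 in all, crops included, and the job is handed in when it is done.

```bash
mkdir -p pics; ls
python3 - <<'E'
from plant import *
import cv2
for n in("scene","side","wrist"):
    cv2.imwrite(f"pics/{n}0.png",read_camera(n)); c=calibration(n); print(n,c)
print(grasp_offset if not callable(grasp_offset) else grasp_offset(),get_orientation(),get_t())
E
```

```text
pics
scene {'fx': 488.781155866952, 'fy': 488.781155866952, 'cx': 317.287644832548, 'cy': 206.03802064550834, 'rvec': array([ 1.91618162,  1.57731325, -0.6413013 ]), 'tvec': array([ -42.51058871, -306.11612195, 1597.74175022])}
side {'fx': 447.6731791354599, 'fy': 447.6731791354599, 'cx': 322.8288106004281, 'cy': 201.85328801444038, 'rvec': array([ 2.27980937, -0.86794278,  0.31247348]), 'tvec': array([-356.98308721,  227.3578758 ,  896.45639763])}
wrist {'fx': 280.05673159239655, 'fy': 280.05673159239655, 'cx': 316.19765197151696, 'cy': 197.97003535123093, 'rvec': array([-2.86784218e+00, -1.41164199e-04,  1.88639532e-03]), 'tvec': array([-624.213411  ,  -35.73065584,  377.52031138])}
18.700000000000003 [ 7.07091778e-01  7.07121663e-01 -2.68938201e-04 -3.14022814e-04] 0.15
```

View pics/scene0.png

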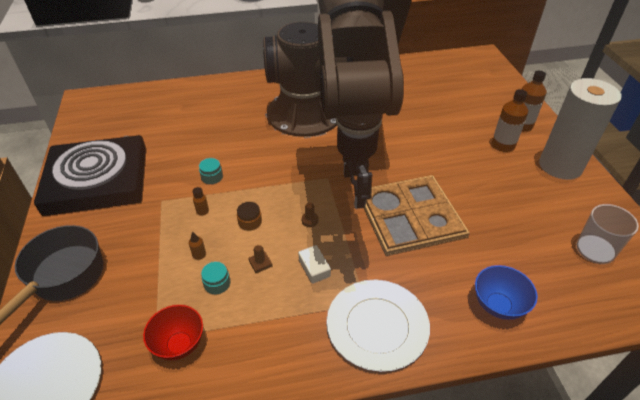

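View pics/side0.png

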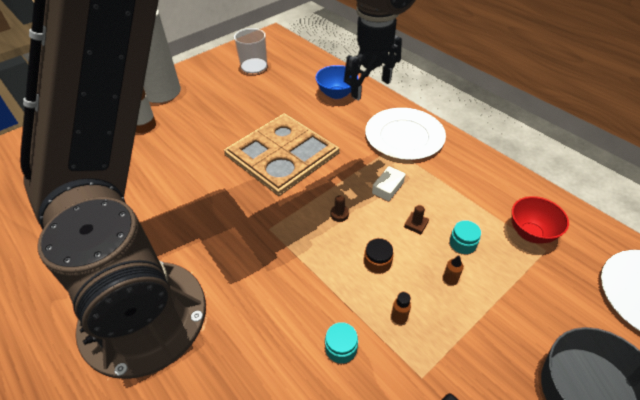

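The scene picture shows these, with scene pixels:
- **Stamps:** square-footed (260,262) and round-footed (310,218).
- **Bottles:** flat-capped (200,203) and pointed spout (196,246).
- **Jars:** amber jar (249,213). The turquoise decoys are at (210,170) and (215,277).
- **Soap bar:** (314,263).
- **Tray:** (414,213).

The side view agrees. Next I'll get rough positions, then take wrist views from above.

```bash
cat > h.py <<'E'
from plant import *
import cv2, numpy as np
from scipy.spatial.transform import Rotation as Ro
def cal(n):
    c=calibration(n); K=np.array([[c['fx'],0,c['cx']],[0,c['fy'],c['cy']],[0,0,1]])
    return K,cv2.Rodrigues(np.array(c['rvec']))[0],np.array(c['tvec']).reshape(3)
def on_plane(C,uv,z):
    K,R,t=C; d=R.T@np.linalg.solve(K,[uv[0],uv[1],1]); o=-R.T@t
    return o+d*(z-o[2])/d[2]
def proj(C,p):
    K,R,t=C; q=K@(R@np.array(p,float)+t); return q[:2]/q[2]
def q(yaw):  # tool down, closing axis (tool y) at angle yaw from world +x (yaw=0 -> start pose)
    return (Ro.from_euler('z',yaw)*Ro.from_quat([2**-.5,2**-.5,0,0])).as_quat()
E
python3 - <<'E'
from h import *
S=cal("scene");D=cal("side")
for n,a,b in [("jar",(249,222),(379,265)),("flat",(201,212),(401,316)),("spout",(197,256),(454,278)),("sq",(260,266),(416,227)),("rnd",(310,222),(339,216)),("soap",(315,266),(389,187)),("tray",(414,213),(282,152))]:
    print(n,on_plane(S,a,0 if n!="tray" else 20).round(),on_plane(D,b,0 if n!="tray" else 20).round())
W=cal("wrist"); print((-W[1].T@W[2]).round(), Ro.from_quat(q(0)).as_matrix().round(2))
move_ptp([640,-190,340],q(0)); C=cal("wrist");np.save("w1.npy",np.array(C,dtype=object),allow_pickle=True);cv2.imwrite("pics/w1.png",read_camera("wrist"))
move_ptp([640,130,340],q(0)); C=cal("wrist");np.save("w2.npy",np.array(C,dtype=object),allow_pickle=True);cv2.imwrite("pics/w2.png",read_camera("wrist"))
print(get_t())
E
```

```text
jar [ 446. -223.    0.] [ 436. -230.    0.]
flat [ 385. -344.    0.] [ 381. -342.    0.]
spout [ 532. -358.    0.] [ 529. -358.    0.]
sq [ 592. -210.   -0.] [ 575. -214.    0.]
rnd [477. -68.   0.] [465. -70.   0.]
soap [618. -81.   0.] [622. -85.  -0.]
tray [516. 197.  20.] [491. 180.  20.]
[625.  68. 372.] [[ 0.  1.  0.]
 [ 1.  0.  0.]
 [ 0.  0. -1.]]Traceback (most recent call last):
  File "<stdin>", line 6, in <module>
ValueError: could not broadcast input array from shape (3,3) into shape (3,)
```

```bash
cat >> h.py <<'E'
import pickle
def snap(n,f):
    C=cal(n); im=read_camera(n); cv2.imwrite(f"pics/{f}.png",im); pickle.dump(C,open(f+".pkl","wb")); return im,C
E
python3 - <<'E'
from h import *
for f,x,y in (("w1",500,-210),("w2",510,185)):
    move_ptp([x,y,330],q(0)); im,C=snap("wrist",f); cv2.imwrite(f"pics/{f}b.png",cv2.resize(im,(800,500),interpolation=cv2.INTER_CUBIC))
print(get_t())
E
```

```text
3.225
```

View pics/w1b.png

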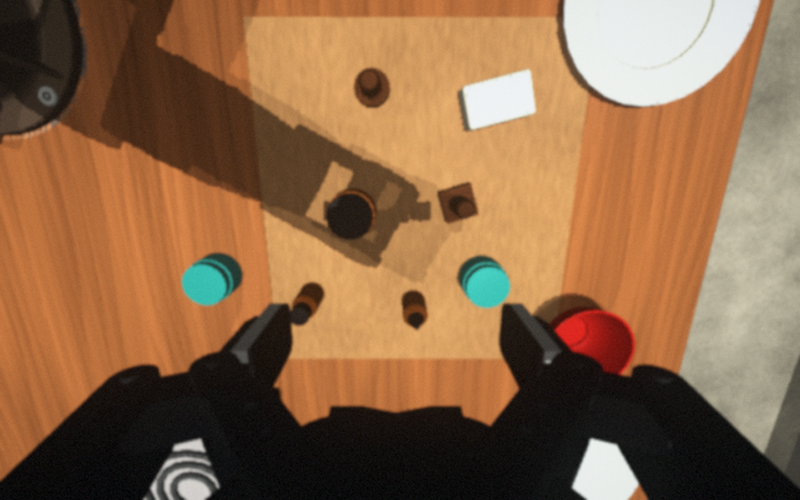

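View pics/w2b.png

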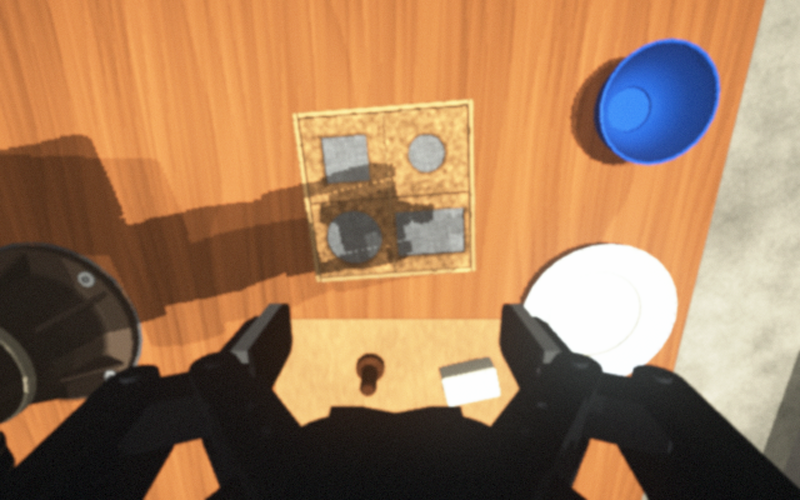

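The w1 wrist view (800×500, scaled ×1.25) shows:
- amber jar lid (350,216)
- square stamp (458,202)
- soap (499,99)
- round stamp (371,87)
- flat-capped bottle (307,302)
- spout bottle (414,309)
- turquoise decoys (208,282) and (486,283)

The w2 view shows the tray, with the square recess at (346,160), small round at (427,153), large round at (354,236) and oblong at (430,231). Next comes a close crop to check my choices and read off the corners.

Run:
```python
import cv2,numpy as np
a=cv2.imread("pics/w1.png")
# native px; crops 80x60 x5 (400x300): origin list
cr=[(360,45),(330,132),(245,142),(220,215)]
t=[]
for x,y in cr:
    c=cv2.resize(a[y:y+60,x:x+80],(400,300),interpolation=cv2.INTER_CUBIC); c=np.clip(c.astype(float)*1.4,0,255).astype('uint8')
    for i in range(0,80,10): cv2.putText(c,str(x+i),(i*5,8),0,.3,(255,255,0),1); cv2.line(c,(i*5,10),(i*5,14),(255,255,0),1)
    for i in range(10,60,10): cv2.putText(c,str(y+i),(0,i*5+3),0,.3,(255,255,0),1)
    t.append(c)
cv2.imwrite("pics/c1.png",np.vstack([np.hstack(t[:2]),np.hstack(t[2:])]))
```

```text
(no output)
```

View pics/c1.png

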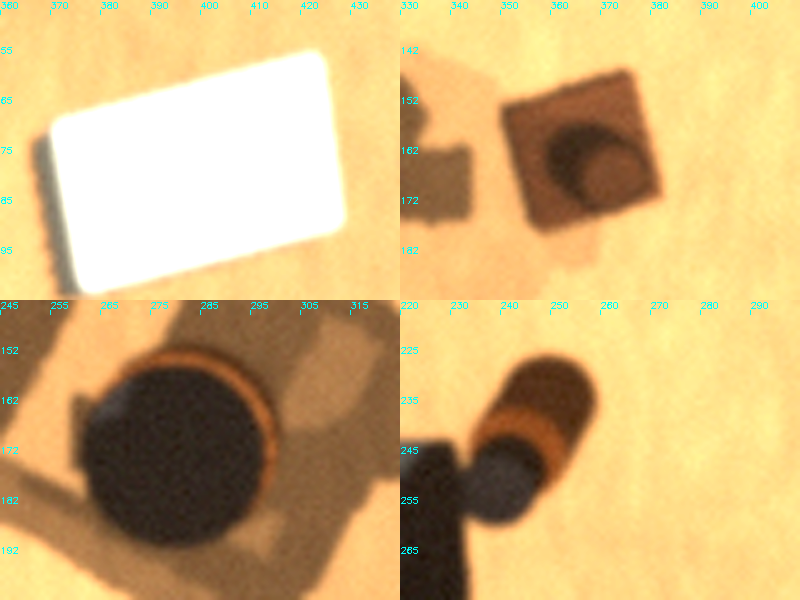

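Run:
```python
from h import *
from scipy.optimize import minimize
C=pickle.load(open("w1.pkl","rb"));D=pickle.load(open("w2.pkl","rb"))
print("jar",on_plane(C,(280.6,173.3),48).round(1),"bot",on_plane(C,(239.5,252),78).round(1))
print("rnd handle",on_plane(C,(297,63),61).round(1),"spout tip",on_plane(C,(332,259),82).round(1))
def fit(poly,L,Wd,h,x0):
    O=np.array(poly).min(0)-12
    def mask(p):
        m=np.zeros((1000,1000),np.uint8); cv2.fillConvexPoly(m,cv2.convexHull(((np.array(p)-O)*8*16).round().astype(np.int32)),1,shift=4); return m
    T=mask(poly)
    def hull(v):
        c,s=np.cos(v[2]),np.sin(v[2])
        return [proj(C,[v[0]+c*a-s*b,v[1]+s*a+c*b,z]) for a in(-L/2,L/2) for b in(-Wd/2,Wd/2) for z in(0,h)]
    f=lambda v:(T^mask(hull([v[0],v[1],v[2]/50]))).sum()/T.sum()
    r=minimize(f,[x0[0],x0[1],x0[2]*50],method="Nelder-Mead",options=dict(initial_simplex=np.array([x0[0],x0[1],x0[2]*50])+np.vstack([np.zeros(3),np.eye(3)*8])))
    return r.x[:2].round(1),r.x[2]/50,r.fun
print("soap",fit([(370.2,69.4),(424,55),(429,90),(377,103.6)],80,50,34,(620,-83,.25)))
print("sq",fit([(350.2,153.2),(376,146),(382.2,170.6),(358.6,178.4)],44,44,14,(585,-212,.25)))
T=[on_plane(D,p,20)[:2] for p in [(234.4,91.2),(377.6,79.2),(379.2,216),(253.6,224.8)]]
print(np.round(T,1),np.mean(T,0),[np.linalg.norm(T[i]-T[i-1]).round(1) for i in range(4)],[np.arctan2(*(T[b]-T[a])[::-1]) for a,b in((0,1),(3,2))])
for n,p in(("sq",(346,160)),("small",(427,153)),("large",(354,236)),("long",(430,231))): print(n,on_plane(D,np.array(p)/1.25,14).round(1))
a=cv2.imread("pics/w2.png")[70:235,220:395]; cv2.imwrite("pics/c2.png",cv2.resize(a,None,fx=3.5,fy=3.5,interpolation=cv2.INTER_CUBIC))
```

```text
jar [ 445.3 -221.2   48. ] bot [ 381.6 -338.7   78. ]
rnd handle [474.  -68.8  61. ] spout tip [ 524.3 -348.4   82. ]
soap (array([620.5, -87.1]), np.float64(0.24101096857132545), np.float64(0.1496470435326515))
sq (array([ 583.6, -209.8]), np.float64(0.3355805162747351), np.float64(0.14710911863936774))
[[386.3 292.8]
 [601.8 309.5]
 [617.2  93.1]
 [402.1  77.2]] [501.83098361 193.14017286] [np.float64(216.3), np.float64(216.2), np.float64(217.0), np.float64(215.7)] [np.float64(0.07710393750197894), np.float64(0.07371849917593395)]
sq [447.5 238.6  14. ]
small [550.  247.1  14. ]
large [454.4 139.4  14. ]
long [556.4 146.2  14. ]
```

View pics/c2.png

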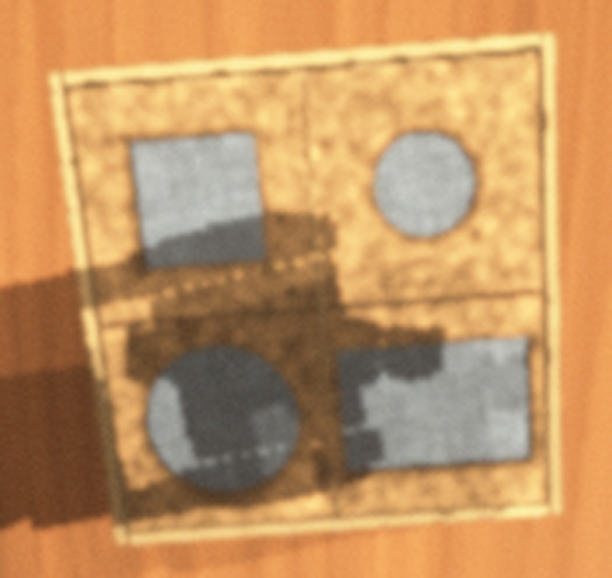

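The tray crop confirms four recesses: square top left, small round top right, large round bottom left and oblong bottom right. The recess centres and rim corners agree on a tray centre of about (502,193) and a yaw of about 0.076. The c1 crop confirmed the stamp's square foot, the bottle's flat cap and the amber jar with its black lid. I'll refine the soap and stamp poses, then pick up the jar.

```bash
cat >> h.py <<'E'
TC=np.array([502,193.]); TY=.076
def recess(i,j): c,s=np.cos(TY),np.sin(TY); return TC+51*np.array([c*i-s*j,s*i+c*j])
def pick(xy,yaw,z,dz=110):
    move_ptp([*xy,z+dz],q(yaw)); move_straight([*xy,z+30]); move_straight([*xy,z],v=80)
    gripper_to(0); w=get_grip_width(); move_straight([*xy,140],v=120)
    print("grip",w,"held",get_grip_width(),get_finger_force(),"t",get_t()); return w
def place(xy,yaw,z):  # z = TCP height with the thing on the recess floor
    move_ptp([*xy,140],q(yaw)); move_straight([*xy,z+18]); wait(.2); f0=get_wrist_force()[2]
    for h in np.arange(z+16,z-3.1,-1):
        move_straight([*xy,h],v=40); f=get_wrist_force()[2]-f0
        if f>5: break
    print("stop at dz",h-z,"f",f,"tool",get_tool_pos(),"grip",get_grip_width()); return h-z
def release(xy,dz):
    if dz>3.5: print("NOT released"); return
    gripper_to(85); p=get_tool_pos(); move_straight([p[0],p[1],140],v=120); print("t",get_t())
E
python3 - <<'E'
from h import *
C=pickle.load(open("w1.pkl","rb"))
P=lambda u,v,z:on_plane(C,(u,v),z)[:2]
a,b,c=P(370.2,69.4,34),P(424,55,34),P(429,90,34)
u=(b-a)/np.linalg.norm(b-a); th=np.arctan2(u[1],u[0]); v=np.array([-u[1],u[0]])
print("soap",b-40*u-25*v,th,np.linalg.norm(b-a),np.linalg.norm(b-c), "base corner est",P(377,103.6,0),"model",b-80*u-50*v)
S=[P(*p,14) for p in[(350.2,153.2),(376,146),(382.2,170.6),(358.6,178.4)]]
print("sq",np.mean(S,0),[np.arctan2(*(S[j]-S[i])[::-1]) for i,j in((0,1),(3,2))],np.arctan2(*(S[0]-S[3])[::-1])-np.pi/2,[np.linalg.norm(S[i]-S[i-1]) for i in range(4)], "handle",P(372,175-4,61))
print("decoys",P(166.5,226,48),P(389,226,48))
w=pick((445.5,-221.5),np.pi/2,13)
snap("side","s1")
E
```

```text
soap [619.95206782 -87.48733093] 0.24531991110433554 77.67151501469593 48.11157559561516 base corner est [ 596.88420785 -117.26640277] model [ 587.22134741 -121.45348971]
sq [ 582.63935839 -209.09812365] [np.float64(0.2738615766292928), np.float64(0.3298922333904928)] 0.35361339004660386 [np.float64(44.420249477808824), np.float64(42.81250278762316), np.float64(42.02404396896999), np.float64(40.61292153467632)] handle [ 582.56708273 -215.20844358]
decoys [ 257.97629548 -307.73753702] [ 617.57770315 -307.40137397]
grip 59.73481385818705 held 59.666196512255304 64.79535238322569 t 8.075
```

Run:
```python
from h import *
xy=recess(-1,-1); print(xy)
d=place(xy,np.pi/2+TY,13+12); release(xy,d)
```

```text
[455.0194869  138.27494734]
stop at dz 1.0 f 5.802419229337424 tool [455.07097891 138.31153828  26.21902534] grip 59.451027864970236
t 15.95
```

Run:
```python
from h import *
if pick((620,-87.5),.245+np.pi/2,13)>40:
    xy=recess(1,-1); d=place(xy,np.pi/2+TY,25); release(xy,d)
    if d<=3.5 and 18<pick((583,-210),.315,21)<35:
        xy=recess(-1,1); d=place(xy,TY,33); release(xy,d)
```

```text
grip 48.61509695636333 held 48.92857661784559 62.47450590133667 t 19.875
stop at dz 0.0 f 7.925289610947972 tool [556.82264159 146.04413795  25.70252234] grip 48.684348284137826
t 27.6417
grip 22.661235250465356 held 22.54908362746079 58.71340210782364 t 31.925
stop at dz 0.0 f 5.968952112746322 tool [447.40457019 240.03049414  33.3190836 ] grip 22.424726099857978
t 40.5
```

Run:
```python
from h import *
move_ptp([400,-339,150],q(0)); im,C=snap("wrist","w3")
xy=(382,-340)
move_ptp([*xy,131],q(0)); move_straight([*xy,21],v=100); gripper_to(32.5+3); gripper_to(85); move_straight([*xy,110])
if 28<pick(xy,np.pi/2,21)<40:
    r=recess(1,1); d=place(r,np.pi/2+TY,33); release(r,d)
move_ptp([510,150,330],q(0)); im,C=snap("wrist","w4")
cv2.imwrite("pics/c4.png",cv2.resize(im[40:260,190:430],None,fx=2.5,fy=2.5,interpolation=cv2.INTER_CUBIC))
print(get_t())
```

```text
grip 32.196196562314334 held 32.203542159439934 59.462854333687574 t 50.2333
stop at dz 0.0 f 6.3590621451371865 tool [549.11312762 247.75712695  33.50235118] grip 32.370321461499756
t 59.2167
60.6083
```

View pics/c4.png

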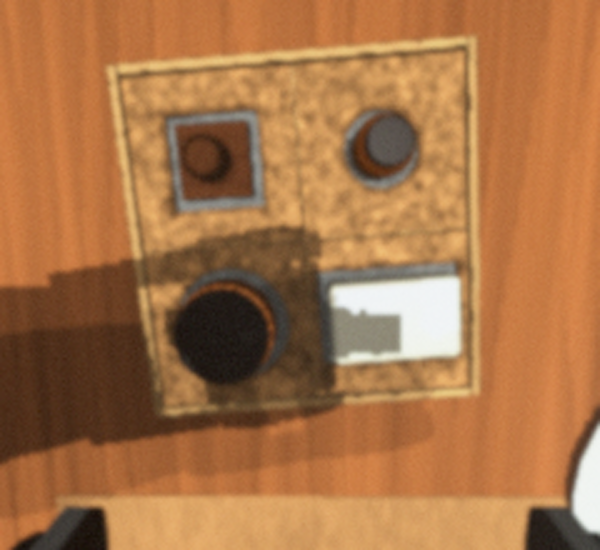

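The tray picture shows all four things upright in their recesses: stamp (212,160), bottle (385,143), jar (224,332) and soap (396,320). Next I'll check the seating heights and offsets by numbers, and look at the look-alikes in the side view.

Run:
```python
from h import *
C=pickle.load(open("w4.pkl","rb"))
n=lambda u,v:(u/2.5+190,v/2.5+40)
for nm,p,z,r in(("jar",(224,333),60,(-1,-1)),("bottle",(391,140),90,(1,1)),("stamp",(205,157),73,(-1,1)),("soap top",(396,318),46,(1,-1))):
    print(nm,on_plane(C,n(*p),z)[:2]-recess(*r))
im,_=snap("side","s2"); a=im[90:340,215:495]
cv2.imwrite("pics/c5.png",cv2.resize(a,None,fx=2.3,fy=2.3,interpolation=cv2.INTER_CUBIC))
```

```text
jar [-0.18593947  2.15726857]
bottle [-1.14247125 -1.29355476]
stamp [ 2.33640285 -1.01165768]
soap top [1.6860442  1.23532161]
```

View pics/c5.png

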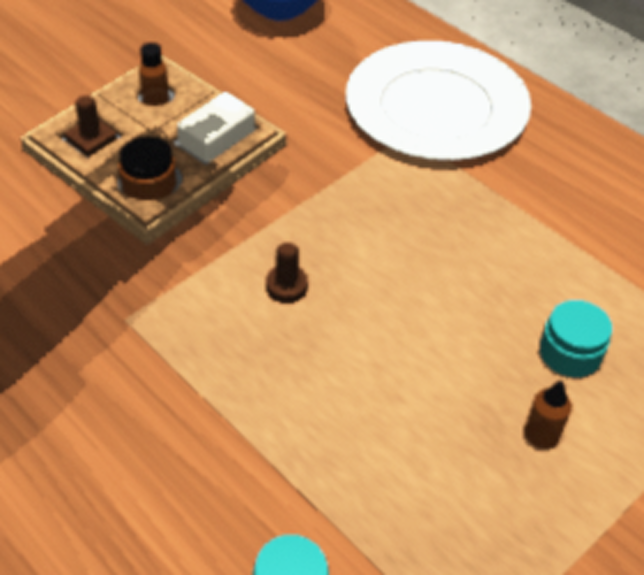

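The side crop shows all four seated upright within about 3 mm of their recess centres. The round stamp (287,280) and spout bottle (548,418) are standing where they started, so I'm handing in.

```bash
python3 -c "
from plant import *
print(sign_off(),get_t())"
```

```text
the job is handed in; nothing more can be done
the job is handed in; nothing more can be done
```

The job is handed in, though the sign-off gave no verdict: the jar, flat-capped bottle, soap bar and square-footed stamp stand upright in their recesses (within about 3 mm of centre by camera), both glass things were lowered in, the look-alikes were left alone, and it took about 61 s of the 112 s allowed.

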